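# Sort mixed tubes and vials on the sloped sorter

## Robot

A 6-joint arm with a two-finger parallel gripper is mounted at the origin on a cart in front of the work surface, level with it; the furniture and walls round the work are solid. World frame = base frame: x ahead of the robot, y to its left, z up, the work surface at z = 0. Lengths are in mm, angles in rad, forces in N, time in s.
With the tool pointing down it reaches from about 300 to 875 mm from the base axis. Payload 6.4 kg.
Tool frame: the origin (TCP) lies midway between the tips of the shut fingers; the grasp point (between the pads) lies 19 mm behind it; z points along the fingers, y is the line along which they close (so a half turn about z gives the same grasp; the last joint's range is limited). The gripper opens to 85 mm and grips with 20 to 120 N. Pads are 22 mm wide; open, the fingers measure 114 mm over their backs; the gripper's body (76 mm by 85 mm) begins 54 mm behind the grasp point. The pads swing forward as they close: fully open they stand 13 mm farther back than shut.
Start: joints at [-1.481, 0.181, 1.607, -0, 1.354, -0.206], TCP at [167.631, -550.037, 231.288] pointing down, gripper open.
Joint ranges: [-2.99, 2.99], [-0.89, 2.07], [0.3, 2.58], [-1.14, 4.28], [0, 2.63], [-3.12, 3.12]. Speed limits (rad/s): [2.57, 2.57, 3.01, 3.14, 3.14, 3.14].

## Interface

Orientations are given as a 3x3 rotation matrix whose columns are the frame's x, y, z axes.
In Python, from rig import * gives the robot as it stands.
- The arm moves only by the tool send_rows, never from a script. Its argument "commands" is a list of rows, each a list of 6 numbers: the shift along the world's x, y, z as a fraction of full scale, then the turn, a rotation vector about the world's x, y, z as a fraction of full scale. In form: [[tx, ty, tz, rx, ry, rz], ...]. A call has exactly 10 rows; each row shifts and turns the commanded pose from where the row before left it; what a row does not reach is not made up. Full scale, the value 1, is 0.03 m for a shift and 8 degrees for a turn. A row lasts 1/10 s, in which the tool goes at most 50 mm and 8.59 degrees, less where a joint would pass 70% of its speed; a pose out of reach is approached as far as the arm can. A call with a number of a shift or a turn outside -1 to 1 is refused whole. A call with a gripper value outside its range is refused whole. "grip" is the opening, from 0 (shut) to 1 (fully open), set as the call begins (left out, the last holds). The fingers move at their own pace and stop on an object; "squeeze" is the grip in N (left out, the last holds). Time passes only in rows, so rows that do not move let the fingers close, or fill a call up. It gives the time, the measured TCP pose, the force, the opening and the grip force at its end, in the units of the state.
- read_state(): the state, without advancing time (a new reading comes with each control period).
- capture(name): name is "scene" or "top" or "wrist"; returns the picture (480x640x3 uint8, red, green, blue); there is no depth.
- camera_params(name): a dict with "K" (3x3 intrinsics, pixels), "rvec" (rotation vector, rad) and "tvec" (3), from world to camera coordinates, as OpenCV has them; the wrist camera has in their place "hand_eye" (4x4, takes a point from camera to tool coordinates, whose origin is the TCP and whose axes are the flange's). Camera axes: x right, y down, z forward; pixel columns grow to the right and rows downward; lengths in mm; the calibration is good to about 2 mm. The wrist camera is an equidistant fisheye: a pixel r from the principal point sees the ray r / f radians off the axis. A picture is of the moment at which its call begins: read the wrist's pose just before it. camera_params takes no time and is no camera call.
- sign_off(): hands the job in; it is judged then, once.
The state is a dict: "t": time; "joints": joint angles; "qd": joint speeds; "tau": joint torques, N m; "eef_pos": TCP position; "tool_rot": TCP orientation; "ft_force": force on the tool from outside, world axes, zero at the start; "torque": the same for the moment, N m; "finger_gap": finger opening in mm; "grip_force": force on a finger pad.
Only numpy, scipy, OpenCV 4.12 (cv2) and the standard library are available. Lean on these libraries where they do the work, as an engineer would, in place of code of your own. Each camera call takes 0.05 s, during which the arm holds its last target. There are 200 camera calls.

## Task

Swing the guard of the tube sorter right over so that it stays open by itself, then pick up the tray and tip its load onto the sorter's infeed, so that the long tubes roll down into the lane at the foot of the board and the short vials drop through the window into the bay. Then stand the empty tray back on the worktop, upright, and leave the other things on the worktop where they are.

Things in the scene. Friction and masses are not known exactly. Their poses are not given: they have to be found in the camera images.
- sorter: Fixed metal tube sorter, 260 mm long (x), 210 wide, 160 high. Origin: centre of its underside, z up. Its board slopes down at 14 deg to its -x end, which faces the robot; board top 55 over the origin at x=-120, 116 at x=+125 (mm). From the top: infeed x=125..35, window x=35..-55, long lane x=-55..-120. Posts at x=28 and 132, y=+-99, up to 152 high
- infeed (a point): Point on the board in the middle of the infeed, at 85,0,106 mm in the sorter's frame, same axes. The infeed is 138 mm wide between sides that flare out at 45 deg to 190 wide, 27 above the board. At its rear end (x=125) a lip 8 high; nothing higher behind it between the posts
- short_bay (a point): Floor centre of the bay under the window, where the short vials belong: -10,0,18 mm in the sorter's frame. The window is 98 mm wide between two side rails level with the board; 58 mm vials fall through it, 125 mm tubes roll across on the rails
- long_lane (a point): Middle of the lane at the foot of the board, where the long tubes belong: -88,0,63 mm in the sorter's frame; 138 mm wide, side walls 25 high, a stop 30 high at its lower end
- guard (a joint): Grey flap (94 mm along sorter x, 170 along y, 4 thick, 150 g) over the infeed, 150 above the worktop. Hinge axis along sorter +x through 80,-99,152 mm of the sorter's frame. 0 = shut, level; grows as its +y edge swings up and over to -y; 1.57 = upright and in balance, stop at 1.95 rad. No spring: falls shut before upright, falls on to the stop and stays beyond it
- guard_bar (a point): Middle of the guard's handle: round steel bar, 12 mm thick, 68 long along sorter x, near the free +y edge; 155 from the hinge axis along the guard and 34 off it on its upper face, 30 clear under it. Guard shut: at 80,56,186 in the sorter's frame. The bar can turn in a light pinch as the guard swings
- tray: Loose white scoop tray, 110 mm long (x), 142 wide (y), about 0.2 kg, with tubes and vials lying along y. Origin: centre of its underside, z up. The floor falls 12 deg from the open front lip (x=-50) to the back wall (x=50), so the load stays at the back while the tray is level and rolls out over the lip when it is tipped lip-down well past 12 deg. Sides 27 high; feet at x=-12, 49
- tray_lip (a point): Middle of the top edge of the tray's open front lip: -50,0,30 mm in the tray's frame
- tray_grip (a point): Point to grip, at 55,0,83 mm in the tray's frame: upright tab on the back wall, 10 mm thick (x), 60 wide (y), top at z=101, both faces free from z=55 up
- vial_a: Short capped sample vial, 27 diameter, 58 long, 18 g; lies along the tray's y. Origin: centre of its bottom end; z along its length. (Sizes in mm.)
- vial_a_mid (a point): Middle of that vial. (Sizes in mm.)
- vial_b: Short capped sample vial, 27 diameter, 58 long, 18 g; lies along the tray's y. Origin: centre of its bottom end; z along its length. (Sizes in mm.)
- vial_b_mid (a point): Middle of that vial. (Sizes in mm.)
- tube_a: Long clear empty test tube, 18 diameter, 125 long, 20 g; lies along the tray's y. Origin: centre of its closed end; z along its length. (Sizes in mm.)
- tube_a_mid (a point): Middle of that tube. (Sizes in mm.)
- tube_b: Long clear empty test tube, 18 diameter, 125 long, 20 g; lies along the tray's y. Origin: centre of its closed end; z along its length. (Sizes in mm.)
- tube_b_mid (a point): Middle of that tube. (Sizes in mm.)
- marker_pen: black-capped white marker pen, 17x135x16, lying between the tray and the sorter; bystander. Origin: centre of its underside. (Sizes in mm.)
- stopper: brown rubber stopper, 35 diameter, 26 high, between the tray and the sorter; bystander. Origin: centre of its underside. (Sizes in mm.)
- small_beaker: small glass beaker, 60 diameter, 61 high, at the back; bystander. Origin: centre of its underside. (Sizes in mm.)
- bulb: red pipette bulb, 54 diameter, 80 high, at the back right; bystander. Origin: centre of its underside. (Sizes in mm.)
- buffer_4: small white screw-cap bottle, 49 diameter, 100 high, back left; bystander. Origin: centre of its underside. (Sizes in mm.)
- buffer_7: small white screw-cap bottle, 49 diameter, 100 high, back left; bystander. Origin: centre of its underside. (Sizes in mm.)
- buffer_10: small bottle with dark cap, 49 diameter, 100 high, back, left of the middle; bystander. Origin: centre of its underside. (Sizes in mm.)
Mind the look-alikes: they are no part of the job. Leave any pink, turquoise or yellow look-alike of the vial_b alone.

How it is judged:
By the outcome, as a careful person would: the job done as asked, in the order asked, and still so for the second after the job is handed in, with the robot touching nothing.
It also fails if it takes over 72 s, if anything falls off the work surface, if the arm or the gripper's body presses on something with over 40 N, if the wrist force passes 120 N, or if a joint passes its speed limit or range.

## Working session

There is one attempt and no reset: what is moved stays moved. The work goes in short steps, Python scripts to look and compute and a tool call to move; the robot and the scene stay as the last step left them, time stands still between calls to the robot, and variables do not carry over. Pictures are saved under pics/ and viewed, at most 10 in all, crops included, and the job is handed in when it is done.

Besides the shell and the picture viewer there is one more tool, called after ">>>" as name(argument=value, ...) on one line, values as JSON. send_rows: Moves the arm, as the interface text tells. Shift numbers are shares of 0.03 m and turn numbers shares of 8 degrees, none past 1 either way. Its arguments: {"type":"object","properties":{"commands":{"type":"array","items":{"type":"array","items":{"type":"number"}}},"grip":{"type":"number"},"squeeze":{"type":"number"}},"required":["commands"]}

```bash
ls; mkdir -p pics
python3 - <<'E'
from rig import *
import cv2
for n in("scene","top"):
    im=capture(n); cv2.imwrite(f"pics/{n}0.png",im[:,:,::-1]); print(n,camera_params(n))
print(camera_params("wrist")); print(read_state())
E
```

```text
pics
scene {'K': array([[503.68451096,   0.        , 322.36033029],
       [  0.        , 503.68451096, 231.26685686],
       [  0.        ,   0.        ,   1.        ]]), 'rvec': array([ 1.24362537, -2.03763372,  1.08772289]), 'tvec': array([219.94983523, 361.39063978, 973.79949574])}
top {'K': array([[443.05456255,   0.        , 315.30751961],
       [  0.        , 443.05456255, 242.68069655],
       [  0.        ,   0.        ,   1.        ]]), 'rvec': array([ 2.03812186, -2.17908098,  0.23838061]), 'tvec': array([ -3.9951434 , 539.89676795, 953.13396529])}
{'K': array([[371.64829954,   0.        , 318.5652238 ],
       [  0.        , 371.64829954, 240.58653464],
       [  0.        ,   0.        ,   1.        ]]), 'hand_eye': array([[-6.94065635e-04, -9.62388495e-01, -2.71676100e-01,
         6.92106850e+01],
       [ 9.99999737e-01, -7.25553828e-04,  1.54566546e-05,
         7.93844558e-01],
       [-2.11990941e-04, -2.71676018e-01,  9.62388745e-01,
        -1.42743836e+02],
       [ 0.00000000e+00,  0.00000000e+00,  0.00000000e+00,
         1.00000000e+00]])}
{'t': 0.1, 'joints': array([-1.48130776e+00,  1.81448291e-01,  1.60789421e+00, -2.22148995e-05,
        1.35380340e+00, -2.06322794e-01]), 'qd': array([-0.00127435, -0.00240574, -0.00198017,  0.00039431,  0.0009173 ,
        0.00190632]), 'tau': array([-8.85555642e-05, -4.45880842e+01, -3.52239811e+01, -1.67270114e-04,
        4.21716250e-03,  4.60323031e-05]), 'eef_pos': array([ 167.57442034, -549.5272765 ,  230.49129129]), 'tool_rot': array([[ 9.56564556e-01,  2.91520538e-01, -1.60419212e-04],
       [ 2.91520431e-01, -9.56563354e-01,  1.54508931e-03],
       [ 2.96974128e-04, -1.52474315e-03, -9.99998793e-01]]), 'ft_force': array([-0.15106462,  0.36464991,  0.07955384]), 'torque': array([-0.01997879, -0.01715188, -0.02792549]), 'grip_force': 0.0, 'finger_gap': 85.2834717602207}
```

View pics/top0.png

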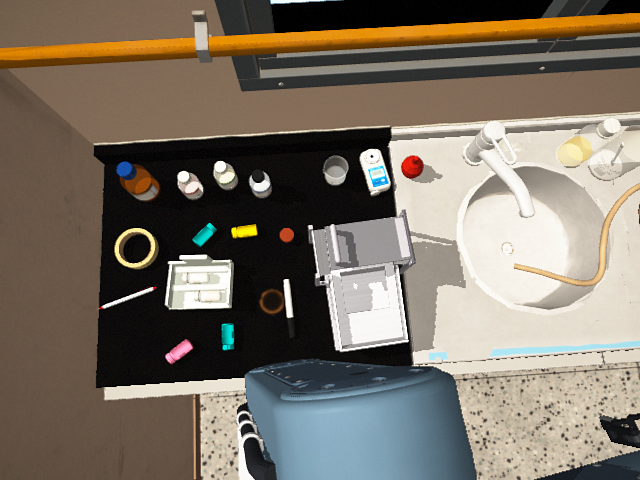

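View pics/scene0.png

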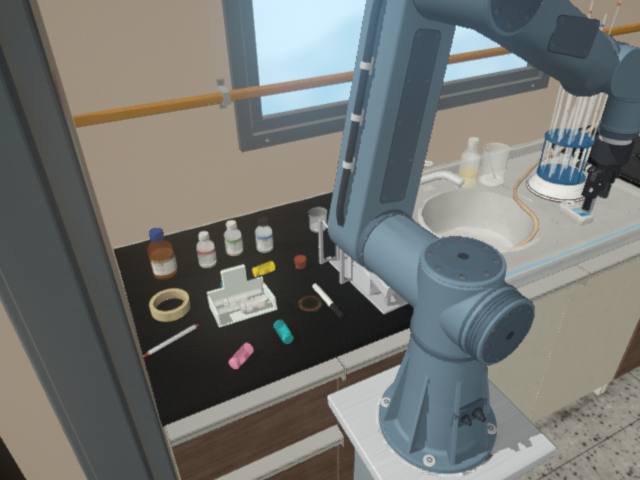

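The top view shows the tray at about (200,285) with its tab up at (196,258), and the sorter at (365,280) with its guard at (365,242) and bar at the left, near (318,245). The short-vial candidates are:
- two white ones inside the tray, at (205,278) and (210,296)
- turquoise (204,234) and (228,336)
- yellow (244,231)
- pink (179,351)

I choose the load in the tray. The coloured ones are look-alikes.

```bash
python3 - <<'E'
import cv2
im=cv2.imread("pics/top0.png")
a=cv2.resize(im[205:357,302:422],None,fx=3.9,fy=3.9,interpolation=cv2.INTER_CUBIC)
b=cv2.resize(im[248:318,158:242],None,fx=3.9,fy=3.9,interpolation=cv2.INTER_CUBIC)
import numpy as np
c=np.zeros((600,800,3),np.uint8); c[:a.shape[0],:a.shape[1]]=a; c[:b.shape[0],470:470+b.shape[1]]=b
cv2.imwrite("pics/crop1.png",c)
E
cat > h.py <<'E'
import numpy as np, cv2
from rig import *
def P(n):
    c=camera_params(n); R,_=cv2.Rodrigues(c["rvec"]); return c["K"],R,c["tvec"]
def ray(n,uv,z):
    K,R,t=P(n); d=R.T@np.linalg.solve(K,[uv[0],uv[1],1]); o=-R.T@t
    return o+d*(z-o[2])/d[2]
def proj(n,X):
    K,R,t=P(n); p=K@(R@np.asarray(X,float)+t); return p[:2]/p[2]
E
```

```text
(no output)
```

View pics/crop1.png

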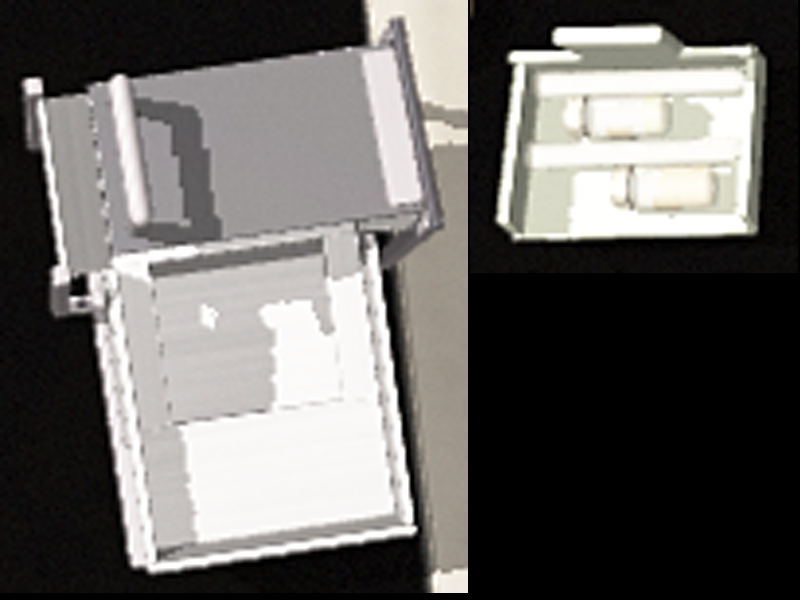

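The crop shows the sorter with its guard shut, the bar from (120,78) to (140,222) and posts at (33,82), (60,280), (395,25) and (432,220). The tray's tab top is around (608,37), its lip runs from (515,238) to (757,235), and two white vials with clear tubes lie inside it.

Run:
```python
from h import *
a=lambda x,y:(302+x/3.9,205+y/3.9)
b=lambda x,y:(158+(x-470)/3.9,248+y/3.9)
K,R,t=P("top"); print("cam",-R.T@t)
for n,p,z in [("barfar",a(120,78),190),("barnear",a(140,222),190),("barmid",a(130,150),190),("postLfar",a(33,82),152),("postLnear",a(60,275),152),("postRfar",a(397,22),152),("postRnear",a(435,218),152),("stopL",a(152,570),88),("stopR",a(413,530),88),
 ("tabL",b(555,38),101),("tabR",b(662,35),101),("tabmid",b(608,37),101),("lipL",b(515,238),30),("lipR",b(757,235),30),("penA",(287,280),16),("penB",(292,335),16),("stopper",(287,235),26),("ring",(272,301),0)]:
    print(n,ray("top",p,z).round(1))
```

```text
cam [ 320.29973939  -25.22062251 1047.25394922]
barfar [543.3 -75.3 190. ]
barnear [468.  -79.7 190. ]
barmid [505.3 -77.5 190. ]
postLfar [554.1 -30.9 152. ]
postLnear [449.3 -38.3 152. ]
postRfar [ 574.3 -228.9  152. ]
postRnear [ 466.3 -237.1  152. ]
stopL [295.2 -77.9  88. ]
stopR [ 306.8 -220.7   88. ]
tabL [515.4 256.4 101. ]
tabR [513.1 196.9 101. ]
tabmid [514.  226.9 101. ]
lipL [412.7 300.9  30. ]
lipR [405.  159.9  30. ]
penA [463.1  31.4  16. ]
penB [336.5  26.7  16. ]
stopper [568.8  25.2  26. ]
ring [418.1  70.1   0. ]
```

>>> send_rows(commands=[[0.563,0.787,0.1,0,0,-0.077],[0.563,0.787,0.1,0,0,-0.077],[0.563,0.787,0.1,0,0,-0.077],[0.563,0.787,0.1,0,0,-0.077],[0.563,0.787,0.1,0,0,-0.077],[0.563,0.787,0.1,0,0,-0.077],[0.563,0.787,0.1,0,0,-0.077],[0.563,0.787,0.1,0,0,-0.077],[0.563,0.787,0.1,0,0,-0.077],[0.563,0.787,0.1,0,0,-0.077]], grip=0.6, squeeze=20)

```text
t: 1.1
eef_pos: [336.9, -312.7, 261.1]
tool_rot: [[0.982, 0.187, -0.0], [0.187, -0.982, 0.0], [-0.0, -0.001, -1.0]]
ft_force: [1.1, -0.8, 0.3]
finger_gap: 51.1
grip_force: 0.0
```

>>> send_rows(commands=[[0.563,0.787,0.1,0,0,-0.077],[0.563,0.787,0.1,0,0,-0.077],[0.563,0.787,0.1,0,0,-0.077],[0.563,0.787,0.1,0,0,-0.077],[0.563,0.787,0,0,0,-0.077],[0.563,0.787,0,0,0,-0.077],[0.563,0.787,0,0,0,-0.077],[0.563,0.787,0,0,0,-0.077],[0.563,0.787,0,0,0,-0.077],[0.563,0.787,0,0,0,-0.077]])

```text
t: 2.1
eef_pos: [505.8, -76.6, 272.9]
tool_rot: [[0.997, 0.08, -0.001], [0.08, -0.997, 0.0], [-0.001, -0.0, -1.0]]
ft_force: [0.7, -0.2, -0.5]
finger_gap: 51.3
grip_force: 0.0
```

```bash
cat >> h.py <<'E'
def wray(uv,z,s):
    c=camera_params("wrist");K=c["K"];f=K[0,0];d=np.array([uv[0]-K[0,2],uv[1]-K[1,2]]);r=np.hypot(*d);th=r/f
    v=np.r_[d/r*np.sin(th),np.cos(th)];H=c["hand_eye"];R=s["tool_rot"]
    o=R@H[:3,3]+s["eef_pos"];v=R@H[:3,:3]@v
    return o+v*(z-o[2])/v[2]
def wproj(X,s):
    c=camera_params("wrist");K=c["K"];H=c["hand_eye"];R=s["tool_rot"]
    p=H[:3,:3].T@(R.T@(np.asarray(X,float)-s["eef_pos"])-H[:3,3]);th=np.arctan2(np.hypot(p[0],p[1]),p[2])
    return K[0,0]*th*p[:2]/np.hypot(p[0],p[1])+K[:2,2]
E
python3 - <<'E'
from h import *
s=read_state(); im=capture("wrist"); s2=read_state(); print(s["t"],s["eef_pos"],s["tool_rot"].round(3))
im=np.ascontiguousarray(im[:,:,::-1])
for X in [(543.3,-75.3,190),(468,-79.7,190),(505.3,-77.5,190),(514,227,101)]: print(wproj(X,s))
cv2.imwrite("pics/w1.png",im); np.save("w1.npy",[s["eef_pos"]])
E
```

```text
2.1 [505.75097625 -76.61180443 272.89085316] [[ 0.997  0.08  -0.001]
 [ 0.08  -0.997  0.   ]
 [-0.001 -0.    -1.   ]]
[320.21884268 190.36304306]
[317.67101125 303.16371755]
[318.8458622  249.90419337]
[ 34.1565135  193.61396156]
```

View pics/w1.png

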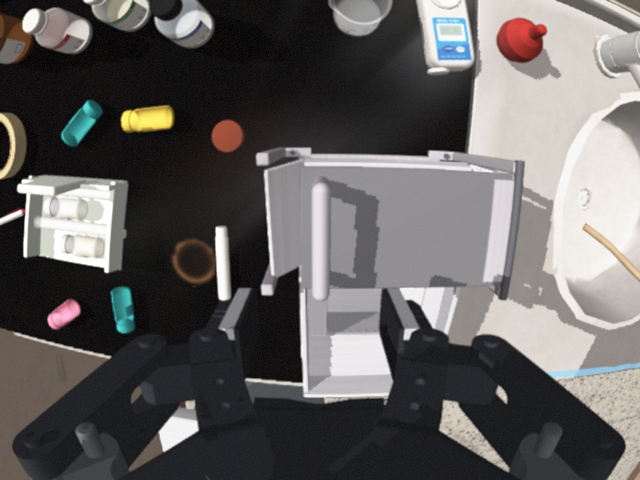

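The wrist view shows the bar running from (320,182) to (321,298), midway between the fingers at (235,315) and (405,315). I'll go down and pinch it.

>>> send_rows(commands=[[0.02,-0.01,-0.45,0,0,0],[0.02,-0.01,-0.45,0,0,0],[0.02,-0.01,-0.45,0,0,0],[0.02,-0.01,-0.45,0,0,0],[0.02,-0.01,-0.45,0,0,0],[0,0,-0.45,0,0,0],[0,0,-0.4,0,0,0],[0,0,-0.4,0,0,0],[0,0,0,0,0,0],[0,0,0,0,0,0]])

```text
t: 3.15
eef_pos: [508.4, -79.3, 168.2]
tool_rot: [[0.997, 0.081, -0.0], [0.081, -0.997, 0.0], [-0.0, -0.0, -1.0]]
ft_force: [0.6, 0.5, 0.7]
finger_gap: 51.2
grip_force: 0.0
```

>>> send_rows(commands=[[0,0,0,0,0,0],[0,0,0,0,0,0],[0,0,0,0,0,0],[0,0,0,0,0,0],[0,0,0,0,0,0],[0,0,0,0,0,0],[0,0,0,0,0,0],[0,0,0,0,0,0],[0,0,0,0,0,0],[0,0,0,0,0,0]], grip=0, squeeze=22)

```text
t: 4.15
eef_pos: [508.7, -77.7, 169.0]
tool_rot: [[0.997, 0.081, 0.001], [0.081, -0.997, 0.003], [0.001, -0.003, -1.0]]
ft_force: [0.2, 6.6, 4.6]
finger_gap: 10.5
grip_force: 23.6
```

```bash
cat > swing.py <<'E'
import numpy as np
# tool tip relative path; guard angle th, tool tilt k*th about sorter x; grasp point on bar
yaw=np.radians(4.6)
r=np.hypot(155,34);a0=np.arctan2(34,155)
ths=np.radians(np.r_[0,np.linspace(0,108,31)[1:]]);k=30/108
tilt=k*ths
y=r*np.cos(a0+ths)+17*np.sin(tilt); z=r*np.sin(a0+ths)-17*np.cos(tilt)
dy=np.diff(y);dz=np.diff(z)
D=np.c_[-np.sin(yaw)*dy,np.cos(yaw)*dy,dz]/30
rot=np.diff(np.degrees(tilt))/8
for i in range(30):
    if i%10==0: print()
    print([round(float(v),2) for v in [*D[i],rot[i]*np.cos(yaw),rot[i]*np.sin(yaw),0]],end=", ")
E
python3 swing.py
```

```text
[0.01, -0.07, 0.32, 0.12, 0.01, 0.0], [0.01, -0.09, 0.32, 0.12, 0.01, 0.0], [0.01, -0.11, 0.31, 0.12, 0.01, 0.0], [0.01, -0.13, 0.3, 0.12, 0.01, 0.0], [0.01, -0.15, 0.29, 0.12, 0.01, 0.0], [0.01, -0.17, 0.28, 0.12, 0.01, 0.0], [0.01, -0.18, 0.27, 0.12, 0.01, 0.0], [0.02, -0.2, 0.26, 0.12, 0.01, 0.0], [0.02, -0.22, 0.24, 0.12, 0.01, 0.0], [0.02, -0.23, 0.23, 0.12, 0.01, 0.0], 
[0.02, -0.24, 0.21, 0.12, 0.01, 0.0], [0.02, -0.26, 0.2, 0.12, 0.01, 0.0], [0.02, -0.27, 0.18, 0.12, 0.01, 0.0], [0.02, -0.28, 0.16, 0.12, 0.01, 0.0], [0.02, -0.29, 0.15, 0.12, 0.01, 0.0], [0.02, -0.3, 0.13, 0.12, 0.01, 0.0], [0.02, -0.31, 0.11, 0.12, 0.01, 0.0], [0.03, -0.31, 0.09, 0.12, 0.01, 0.0], [0.03, -0.32, 0.07, 0.12, 0.01, 0.0], [0.03, -0.32, 0.05, 0.12, 0.01, 0.0], 
[0.03, -0.32, 0.03, 0.12, 0.01, 0.0], [0.03, -0.32, 0.0, 0.12, 0.01, 0.0], [0.03, -0.32, -0.02, 0.12, 0.01, 0.0], [0.03, -0.32, -0.04, 0.12, 0.01, 0.0], [0.03, -0.32, -0.06, 0.12, 0.01, 0.0], [0.03, -0.31, -0.08, 0.12, 0.01, 0.0], [0.02, -0.31, -0.1, 0.12, 0.01, 0.0], [0.02, -0.3, -0.12, 0.12, 0.01, 0.0], [0.02, -0.29, -0.14, 0.12, 0.01, 0.0], [0.02, -0.28, -0.15, 0.12, 0.01, 0.0],
```

>>> send_rows(commands=[[0.01,-0.07,0.32,0.12,0.01,0.0],[0.01,-0.09,0.32,0.12,0.01,0.0],[0.01,-0.11,0.31,0.12,0.01,0.0],[0.01,-0.13,0.3,0.12,0.01,0.0],[0.01,-0.15,0.29,0.12,0.01,0.0],[0.01,-0.17,0.28,0.12,0.01,0.0],[0.01,-0.18,0.27,0.12,0.01,0.0],[0.02,-0.2,0.26,0.12,0.01,0.0],[0.02,-0.22,0.24,0.12,0.01,0.0],[0.02,-0.23,0.23,0.12,0.01,0.0]])

```text
t: 5.15
eef_pos: [512.3, -123.0, 254.6]
tool_rot: [[0.997, 0.081, -0.014], [0.083, -0.981, 0.173], [0.0, -0.173, -0.985]]
ft_force: [-3.2, 11.8, 9.1]
finger_gap: 11.0
grip_force: 22.9
```

>>> send_rows(commands=[[0.02,-0.24,0.21,0.12,0.01,0.0],[0.02,-0.26,0.2,0.12,0.01,0.0],[0.02,-0.27,0.18,0.12,0.01,0.0],[0.02,-0.28,0.16,0.12,0.01,0.0],[0.02,-0.29,0.15,0.12,0.01,0.0],[0.02,-0.3,0.13,0.12,0.01,0.0],[0.02,-0.31,0.11,0.12,0.01,0.0],[0.03,-0.31,0.09,0.12,0.01,0.0],[0.03,-0.32,0.07,0.12,0.01,0.0],[0.03,-0.32,0.05,0.12,0.01,0.0]])

```text
t: 6.15
eef_pos: [519.4, -212.7, 295.7]
tool_rot: [[0.997, 0.077, -0.026], [0.082, -0.941, 0.329], [0.001, -0.33, -0.944]]
ft_force: [-1.8, 1.5, 7.9]
finger_gap: 11.3
grip_force: 23.1
```

Forces are light and the bar is still held, so I'll continue past upright.

>>> send_rows(commands=[[0.03,-0.32,0.03,0.12,0.01,0.0],[0.03,-0.32,0.0,0.12,0.01,0.0],[0.03,-0.32,-0.02,0.12,0.01,0.0],[0.03,-0.32,-0.04,0.12,0.01,0.0],[0.03,-0.32,-0.06,0.12,0.01,0.0],[0.03,-0.31,-0.08,0.12,0.01,0.0],[0.02,-0.31,-0.1,0.12,0.01,0.0],[0.02,-0.3,-0.12,0.12,0.01,0.0],[0.02,-0.29,-0.14,0.12,0.01,0.0],[0,0,0,0,0,0]])

```text
t: 7.15
eef_pos: [526.3, -299.0, 276.3]
tool_rot: [[0.997, 0.069, -0.038], [0.079, -0.88, 0.467], [-0.002, -0.469, -0.883]]
ft_force: [-3.4, -1.3, 3.1]
finger_gap: 10.9
grip_force: 23.8
```

>>> send_rows(commands=[[0,0,0,0,0,0],[0,0,0,0,0,0],[0,0,0,0,0,0],[0,0,0,0,0,0],[0.02,-0.3,0.52,0,0,0],[0.02,-0.3,0.52,0,0,0],[0.02,-0.3,0.52,0,0,0],[0.02,-0.3,0.52,0,0,0],[0.02,-0.3,0.52,0,0,0],[0,0,0.4,0,0,0]], grip=0.3)

```text
t: 8.15
eef_pos: [529.6, -342.8, 368.4]
tool_rot: [[0.997, 0.071, -0.038], [0.081, -0.881, 0.466], [-0.0, -0.468, -0.884]]
ft_force: [-1.1, 0.1, 0.5]
finger_gap: 25.9
grip_force: 0.0
```

Run:
```python
from h import *
im=capture("top"); cv2.imwrite("pics/top1f.png",im[:,:,::-1])
c=im[200:360,260:440,::-1]; cv2.imwrite("pics/top1.png",cv2.resize(c,None,fx=3.5,fy=3.5,interpolation=cv2.INTER_CUBIC))
```

```text
(no output)
```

View pics/top1.png

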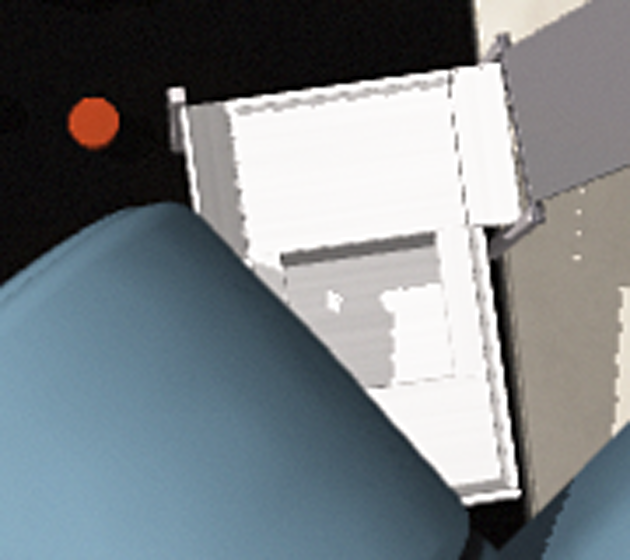

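The guard now lies open beyond its hinge on the right, with the infeed clear. Its board rear edge runs from about (235,103) to (452,72), and the window's top corners are at (283,262) and (437,238). Next come the infeed check and the move to the tray.

```bash
cat > plan.py <<'E'
from h import *
from scipy.spatial.transform import Rotation as Ro
def toolR(yaw,tilt,s=1):
    # tool y along s*tray x, z down, then pitched lip-down by tilt
    base=np.array([[0,1,0],[1,0,0],[0,0,-1]],float) if s>0 else np.array([[0,-1,0],[-1,0,0],[0,0,-1]],float)
    return Ro.from_euler('z',yaw,degrees=True).as_matrix()@Ro.from_euler('y',-tilt,degrees=True).as_matrix()@base
def rows(p0,R0,p1,R1,n):
    w=Ro.from_matrix(R1@R0.T).as_rotvec(degrees=True)/8/n; d=(np.array(p1)-p0)/30/n
    return [*d.round(3),*w.round(3)]
E
python3 - <<'E'
from plan import *
a=lambda x,y:(260+x/3.5,200+y/3.5)
for n,p,z in [("boardL",a(235,105),117),("boardR",a(452,75),117),("winL",a(283,260),94),("winR",a(437,236),94),("postLfar",a(177,94),152),("postRfar",a(502,40),152),("postRnear",a(540,205),152)]:
    print(n,ray("top",p,z).round(1))
s=read_state(); print(s["joints"].round(2),s["eef_pos"])
for sg in (1,-1): print(rows(s["eef_pos"],s["tool_rot"],[514,227,180],toolR(-2.6,0,sg),20))
E
```

```text
boardL [552.  -66.6 117. ]
boardR [ 562.1 -202.5  117. ]
winL [456.9 -90.1  94. ]
winR [ 465.5 -186.9   94. ]
postLfar [552.3 -31.  152. ]
postRfar [ 572.7 -228.   152. ]
postRnear [ 471.  -239.2  152. ]
[-0.9   0.48  1.02  0.3   2.03  0.67] [ 529.90657194 -342.51685255  370.58113832]
[np.float64(-0.027), np.float64(0.949), np.float64(-0.318), np.float64(-0.132), np.float64(-0.136), np.float64(0.506)]
[np.float64(-0.027), np.float64(0.949), np.float64(-0.318), np.float64(-0.141), np.float64(0.136), np.float64(-0.595)]
```

>>> send_rows(commands=[[-0.027,0.949,0,-0.132,-0.136,0.506],[-0.027,0.949,0,-0.132,-0.136,0.506],[-0.027,0.949,0,-0.132,-0.136,0.506],[-0.027,0.949,0,-0.132,-0.136,0.506],[-0.027,0.949,0,-0.132,-0.136,0.506],[-0.027,0.949,0,-0.132,-0.136,0.506],[-0.027,0.949,0,-0.132,-0.136,0.506],[-0.027,0.949,0,-0.132,-0.136,0.506],[-0.027,0.949,-0.2,-0.132,-0.136,0.506],[-0.027,0.949,-0.5,-0.132,-0.136,0.506]], grip=0.6)

```text
t: 9.2
eef_pos: [521.4, -55.7, 347.3]
tool_rot: [[0.689, 0.716, -0.111], [0.719, -0.656, 0.229], [0.092, -0.238, -0.967]]
ft_force: [0.1, -0.4, 0.8]
finger_gap: 51.1
grip_force: 0.0
```

>>> send_rows(commands=[[-0.027,0.949,-0.55,-0.132,-0.136,0.506],[-0.027,0.949,-0.55,-0.132,-0.136,0.506],[-0.027,0.949,-0.55,-0.132,-0.136,0.506],[-0.027,0.949,-0.55,-0.132,-0.136,0.506],[-0.027,0.949,-0.55,-0.132,-0.136,0.506],[-0.027,0.949,-0.55,-0.132,-0.136,0.506],[-0.027,0.949,-0.55,-0.132,-0.136,0.506],[-0.027,0.949,-0.55,-0.132,-0.136,0.506],[-0.027,0.949,-0.55,-0.132,-0.136,0.506],[-0.027,0.949,-0.55,-0.132,-0.136,0.506]])

```text
t: 10.2
eef_pos: [512.3, 228.9, 180.7]
tool_rot: [[0.043, 0.999, -0.002], [0.999, -0.043, -0.002], [-0.002, -0.002, -1.0]]
ft_force: [1.2, -0.4, -0.6]
finger_gap: 51.2
grip_force: 0.0
```

Run:
```python
from plan import *
s=read_state(); im=capture("wrist"); print(s["joints"].round(2),s["eef_pos"])
print(rows(s["eef_pos"],s["tool_rot"],[514,227,180],toolR(-2.6,0),1))
for X in [(514,227,101),(515.4,256.4,101),(513.1,196.9,101)]: print(wproj(X,s))
cv2.imwrite("pics/w2.png",im[:,:,::-1])
```

```text
[ 0.21  0.2   1.69 -0.    1.25  0.25] [512.26110638 228.92812555 180.71671119]
[np.float64(0.058), np.float64(-0.064), np.float64(-0.024), np.float64(0.017), np.float64(-0.012), np.float64(-0.015)]
[320.74726506 251.35605023]
[320.99660007 205.0997332 ]
[321.30409573 295.18940469]
```

View pics/w2.png

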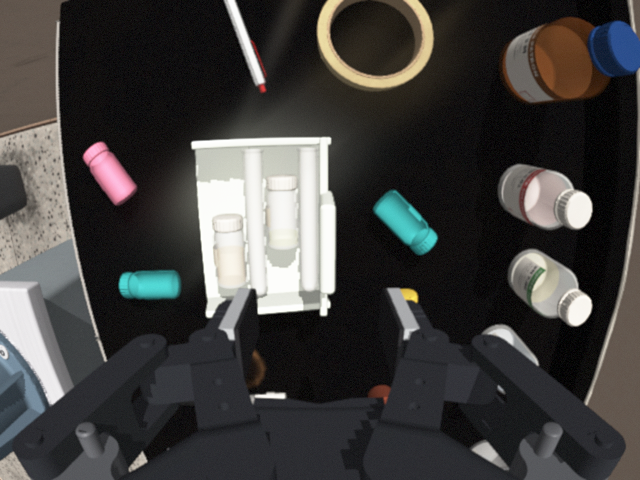

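The wrist view shows the tray with a vial at (230,252), a tube at x≈256, a vial at (283,212) and a tube at x≈310. The tab is at (328,243), about 3 mm further out than measured. I'll go down and grip it.

>>> send_rows(commands=[[0.03,0,-0.48,0,0,0],[0.03,0,-0.48,0,0,0],[0.03,0,-0.48,0,0,0],[0.03,0,-0.48,0,0,0],[0.03,0,-0.48,0,0,0],[0,0,-0.48,0,0,0],[0,0,-0.48,0,0,0],[0,0,-0.43,0,0,0],[0,0,0,0,0,0],[0,0,0,0,0,0]])

```text
t: 11.25
eef_pos: [517.6, 227.3, 67.5]
tool_rot: [[0.047, 0.999, -0.003], [0.999, -0.047, -0.002], [-0.002, -0.003, -1.0]]
ft_force: [-0.1, -1.3, 0.5]
finger_gap: 51.3
grip_force: 0.0
```

>>> send_rows(commands=[[0,0,0,0,0,0],[0,0,0,0,0,0],[0,0,0,0,0,0],[0,0,0,0,0,0],[0,0,0,0,0,0],[0,0,0,0,0,0],[0,0,0,0,0,0],[0,0,0,0,0,0],[0,0,0,0,0,0],[0,0,0,0,0,0]], grip=0, squeeze=70)

```text
t: 12.25
eef_pos: [518.0, 227.5, 68.7]
tool_rot: [[0.047, 0.999, -0.002], [0.999, -0.047, -0.002], [-0.002, -0.002, -1.0]]
ft_force: [-2.5, -0.7, 5.9]
finger_gap: 9.9
grip_force: 68.5
```

>>> send_rows(commands=[[0,0,0.2,0,0,0],[0,0,0.4,0,0,0],[0,0,0.6,0,0,0],[0,0,0.8,0,0,0],[0,0,0.8,0,0,0],[0,0,0.8,0,0,0],[0,0,0.8,0,0,0],[0,0,0.6,0,0,0],[0,0,0.4,0,0,0],[0,0,0,0,0,0]])

```text
t: 13.25
eef_pos: [518.8, 227.5, 232.1]
tool_rot: [[0.047, 0.999, 0.001], [0.999, -0.047, -0.001], [-0.001, 0.001, -1.0]]
ft_force: [0.5, -0.2, -3.6]
finger_gap: 8.8
grip_force: 68.3
```

Run:
```python
from plan import *
s=read_state(); print(s["joints"].round(2),s["eef_pos"])
O=np.array([430.5,-141.2,0]);yaw=4.5
def tcp(lx,lz,th):
    r=Ro.from_euler('y',-th,degrees=True).apply([105,0,36]); return O+Ro.from_euler('z',yaw,degrees=True).apply(np.array([lx,0,lz])+r)
p,R=s["eef_pos"],s["tool_rot"]
for lx,lz,th,n in [(102,190,8,20),(102,136,10,10),(102,136,18,10),(102,136,26,10),(102,136,35,10)]:
    q,Q=tcp(lx,lz,th),toolR(yaw,th); print(lx,lz,th,q.round(1),[float(v) for v in rows(p,R,q,Q,n)]); p,R=q,Q
```

```text
[ 0.2   0.16  1.63 -0.    1.35  0.25] [518.75583436 227.49298798 232.05691546]
102 190 8 [ 630.8 -125.4  240.3] [0.187, -0.588, 0.014, 0.001, -0.05, 0.045]
102 136 10 [ 629.  -125.6  189.7] [-0.006, -0.0, -0.169, 0.002, -0.025, 0.0]
102 136 18 [ 620.6 -126.2  202.7] [-0.028, -0.002, 0.043, 0.008, -0.1, -0.0]
102 136 26 [ 610.5 -127.   214.4] [-0.034, -0.003, 0.039, 0.008, -0.1, 0.0]
102 136 35 [ 597.3 -128.1  225.7] [-0.044, -0.003, 0.038, 0.009, -0.112, 0.0]
```

>>> send_rows(commands=[[0.1,-0.3,0.1,0,-0.05,0.045],[0.187,-0.5,0.1,0,-0.05,0.045],[0.187,-0.6,0.1,0,-0.05,0.045],[0.187,-0.6,0.1,0,-0.05,0.045],[0.187,-0.6,0.1,0,-0.05,0.045],[0.187,-0.6,0.1,0,-0.05,0.045],[0.187,-0.6,0.1,0,-0.05,0.045],[0.187,-0.6,0.1,0,-0.05,0.045],[0.187,-0.6,0.1,0,-0.05,0.045],[0.187,-0.6,0.1,0,-0.05,0.045]])

```text
t: 14.25
eef_pos: [570.6, 57.9, 258.2]
tool_rot: [[-0.016, 0.998, 0.065], [1.0, 0.016, -0.0], [-0.001, 0.065, -0.998]]
ft_force: [-0.3, -0.3, -2.0]
finger_gap: 9.2
grip_force: 68.3
```

>>> send_rows(commands=[[0.187,-0.7,0,0,-0.05,0.045],[0.187,-0.7,0,0,-0.05,0.045],[0.187,-0.7,0,0,-0.05,0.045],[0.187,-0.7,0,0,-0.05,0.045],[0.187,-0.7,0,0,-0.05,0.045],[0.187,-0.7,0,0,-0.05,0.045],[0.187,-0.7,0,0,-0.05,0.045],[0.187,-0.6,0,0,-0.05,0.045],[0.187,-0.4,0,0,-0.05,0.045],[0.1,-0.3,0,0,-0.05,0.045]])

```text
t: 15.25
eef_pos: [624.4, -127.8, 258.5]
tool_rot: [[-0.078, 0.988, 0.135], [0.997, 0.078, 0.007], [-0.004, 0.135, -0.991]]
ft_force: [0.3, -0.4, -3.1]
finger_gap: 8.9
grip_force: 68.3
```

```bash
cat >> plan.py <<'E'
O=np.array([430.5,-141.2,0]);yaw=4.5
def tcp(lx,lz,th,c=39):
    r=Ro.from_euler('y',-th,degrees=True).apply([105,0,c]); return O+Ro.from_euler('z',yaw,degrees=True).apply(np.array([lx,0,lz])+r)
E
python3 - <<'E'
from plan import *
s=read_state(); im=capture("wrist"); print(s["joints"].round(2),s["eef_pos"],s["ft_force"],s["torque"])
im2=capture("top"); im=np.hstack([cv2.resize(im,(400,300)),cv2.resize(im2[190:340,270:470],(400,300))])
cv2.imwrite("pics/w3.png",im[:,:,::-1])
p,R=s["eef_pos"],s["tool_rot"]
for lx,lz,th,n in [(102,136,10,10),(102,136,18,10)]:
    q,Q=tcp(lx,lz,th),toolR(yaw,th); print(lx,lz,th,q.round(1),[float(v) for v in rows(p,R,q,Q,n)]); p,R=q,Q
E
```

```text
[-0.42  0.21  1.53  0.06  1.29 -0.51] [ 624.39702475 -127.81417233  258.49485343] [ 0.25563453 -0.35884647 -3.14019364] [ 0.05867526  0.02616137 -0.02626142]
102 136 10 [ 628.5 -125.6  192.6] [0.014, 0.007, -0.22, 0.005, -0.027, 0.0]
102 136 18 [ 619.7 -126.3  205.5] [-0.029, -0.002, 0.043, 0.008, -0.1, -0.0]
```

View pics/w3.png

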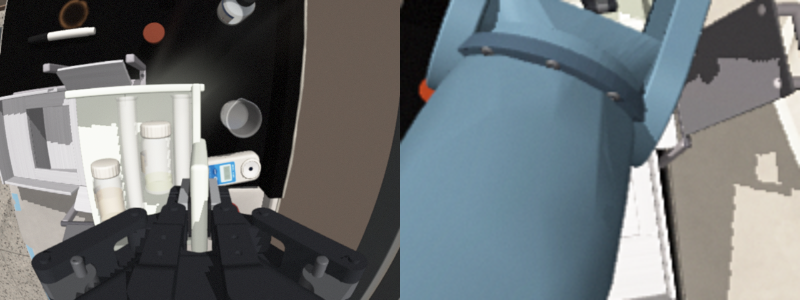

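The tray is held level over the sorter's rear with the whole load inside (vials at about (107,190) and (157,158)). The beaker and meter are clear, so I'll lower it.

>>> send_rows(commands=[[0.014,0.007,-0.2,0,-0.027,0],[0.014,0.007,-0.3,0,-0.027,0],[0.014,0.007,-0.3,0,-0.027,0],[0.014,0.007,-0.3,0,-0.027,0],[0.014,0.007,-0.3,0,-0.027,0],[0.014,0.007,-0.3,0,-0.027,0],[0.014,0.007,-0.2,0,-0.027,0],[0.014,0.007,-0.2,0,-0.027,0],[0.014,0.007,-0.1,0,-0.027,0],[0.014,0.007,0,0,-0.027,0]])

```text
t: 16.35
eef_pos: [628.7, -124.5, 193.3]
tool_rot: [[-0.078, 0.982, 0.174], [0.997, 0.078, 0.007], [-0.007, 0.173, -0.985]]
ft_force: [0.3, -0.2, -3.4]
finger_gap: 9.0
grip_force: 68.3
```

>>> send_rows(commands=[[-0.029,-0.002,0.043,0.008,-0.1,0],[-0.029,-0.002,0.043,0.008,-0.1,0],[-0.029,-0.002,0.043,0.008,-0.1,0],[-0.029,-0.002,0.043,0.008,-0.1,0],[-0.029,-0.002,0.043,0.008,-0.1,0],[-0.029,-0.002,0.043,0.008,-0.1,0],[-0.029,-0.002,0.043,0.008,-0.1,0],[-0.029,-0.002,0.043,0.008,-0.1,0],[-0.029,-0.002,0.043,0.008,-0.1,0],[-0.029,-0.002,0.043,0.008,-0.1,0]])

```text
t: 17.35
eef_pos: [620.1, -125.3, 206.8]
tool_rot: [[-0.077, 0.948, 0.31], [0.997, 0.075, 0.017], [-0.007, 0.311, -0.951]]
ft_force: [-0.3, 0.6, -3.2]
finger_gap: 8.7
grip_force: 68.3
```

Run:
```python
from plan import *
s=read_state(); im=capture("wrist"); print(s["joints"].round(2),s["eef_pos"],s["tool_rot"][:,2],s["ft_force"],s["torque"])
cv2.imwrite("pics/w4.png",im[:,:,::-1])
p,R=s["eef_pos"],s["tool_rot"]
for lx,lz,th,n in [(102,136,22,10),(102,136,28,10),(102,136,35,10)]:
    q,Q=tcp(lx,lz,th),toolR(yaw,th); print(lx,lz,th,q.round(1),[float(v) for v in rows(p,R,q,Q,n)]); p,R=q,Q
```

```text
[-0.47  0.14  1.74  0.19  0.99 -0.63] [ 620.10355661 -125.25328036  206.75873239] [ 0.31021476  0.01732177 -0.95050868] [-0.34066369  0.62729722 -3.1714227 ] [-0.01672873  0.14092335  0.04387252]
102 136 22 [ 614.7 -126.7  211.5] [-0.018, -0.005, 0.016, 0.009, -0.048, 0.001]
102 136 28 [ 606.4 -127.4  219.7] [-0.028, -0.002, 0.027, 0.006, -0.075, 0.0]
102 136 35 [ 595.6 -128.2  228.2] [-0.036, -0.003, 0.028, 0.007, -0.087, -0.0]
```

View pics/w4.png

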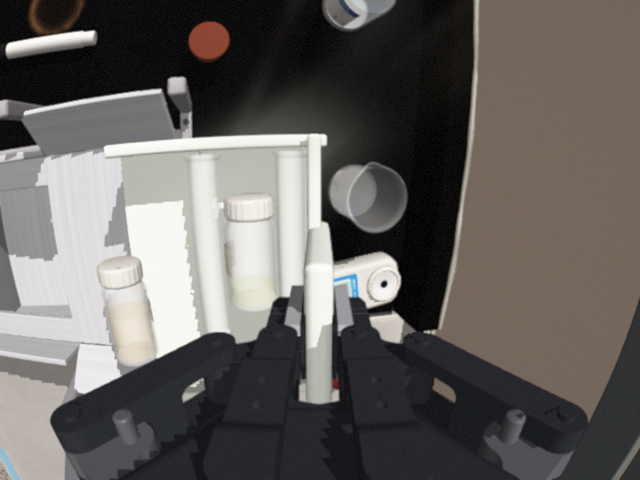

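The front vial is rolling off the lip at (127,310), and the tubes and other vial are still in the tray. I'll keep tipping slowly.

>>> send_rows(commands=[[0,0,0,0,0,0],[0,0,0,0,0,0],[0,0,0,0,0,0],[0,0,0,0,0,0],[0,0,0,0,0,0],[-0.036,-0.006,0.03,0.009,-0.1,0],[-0.036,-0.006,0.03,0.009,-0.1,0],[-0.036,-0.006,0.03,0.009,-0.1,0],[-0.036,-0.006,0.03,0.009,-0.1,0],[-0.036,-0.006,0.03,0.009,-0.1,0]])

```text
t: 18.4
eef_pos: [614.6, -126.2, 211.3]
tool_rot: [[-0.076, 0.924, 0.376], [0.997, 0.073, 0.023], [-0.006, 0.377, -0.926]]
ft_force: [0.5, -0.2, -1.3]
finger_gap: 8.9
grip_force: 68.4
```

>>> send_rows(commands=[[-0.028,-0.002,0.027,0.006,-0.075,0],[-0.028,-0.002,0.027,0.006,-0.075,0],[-0.028,-0.002,0.027,0.006,-0.075,0],[-0.028,-0.002,0.027,0.006,-0.075,0],[-0.028,-0.002,0.027,0.006,-0.075,0],[-0.028,-0.002,0.027,0.006,-0.075,0],[-0.028,-0.002,0.027,0.006,-0.075,0],[-0.028,-0.002,0.027,0.006,-0.075,0],[-0.028,-0.002,0.027,0.006,-0.075,0],[-0.028,-0.002,0.027,0.006,-0.075,0]])

```text
t: 19.4
eef_pos: [606.3, -126.7, 219.3]
tool_rot: [[-0.076, 0.879, 0.47], [0.997, 0.07, 0.031], [-0.006, 0.471, -0.882]]
ft_force: [0.0, -0.2, -3.2]
finger_gap: 9.0
grip_force: 68.4
```

>>> send_rows(commands=[[-0.036,-0.003,0.028,0.007,-0.087,0],[-0.036,-0.003,0.028,0.007,-0.087,0],[-0.036,-0.003,0.028,0.007,-0.087,0],[-0.036,-0.003,0.028,0.007,-0.087,0],[-0.036,-0.003,0.028,0.007,-0.087,0],[-0.036,-0.003,0.028,0.007,-0.087,0],[-0.036,-0.003,0.028,0.007,-0.087,0],[-0.036,-0.003,0.028,0.007,-0.087,0],[-0.036,-0.003,0.028,0.007,-0.087,0],[-0.036,-0.003,0.028,0.007,-0.087,0]])

```text
t: 20.4
eef_pos: [595.6, -127.7, 227.9]
tool_rot: [[-0.075, 0.815, 0.574], [0.997, 0.065, 0.039], [-0.005, 0.575, -0.818]]
ft_force: [-0.4, 0.4, -1.4]
finger_gap: 8.9
grip_force: 68.8
```

Run:
```python
from plan import *
s=read_state(); im=capture("wrist"); print(s["joints"].round(2),s["eef_pos"],s["tool_rot"].round(3))
im2=capture("top"); a=im[:400,:400]; b=cv2.resize(im2[180:330,290:440],(400,400),interpolation=cv2.INTER_CUBIC)
cv2.imwrite("pics/w5.png",np.hstack([a,b])[:,:,::-1])
```

```text
[-0.6  -0.07  2.    0.53  0.78 -0.98] [ 595.58217308 -127.73400026  227.89782012] [[-0.075  0.815  0.574]
 [ 0.997  0.065  0.039]
 [-0.005  0.575 -0.818]]
```

View pics/w5.png

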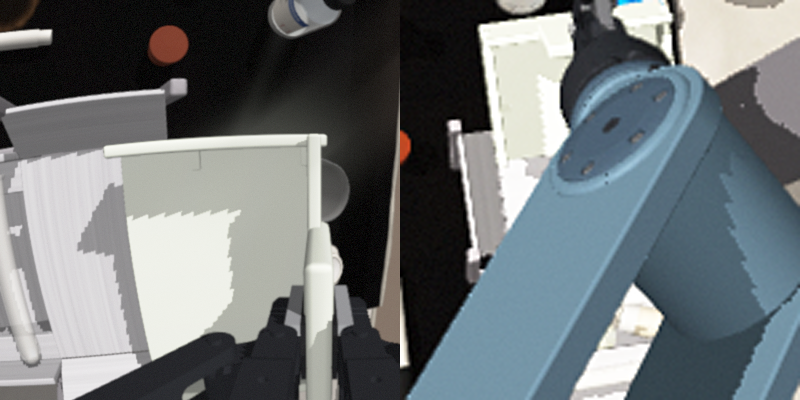

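The tray is empty in the wrist view. One tube is visible lower on the board at x≈12, rows 200–360. I'll withdraw and stand the tray back in its place.

Run:
```python
from plan import *
s=read_state()
p,R=s["eef_pos"],s["tool_rot"]
for q,Q,n in [(tcp(105,195,8),toolR(yaw,8),10),((518,227.5,250),toolR(-2.7,0),20),((518,227.5,70),toolR(-2.7,0),10)]:
    print(np.round(q,1),[float(v) for v in rows(p,R,q,Q,n)]); p,R=q,Q
```

```text
[ 633.4 -125.2  248.2] [0.127, 0.008, 0.069, -0.022, 0.338, 0.002]
[518.  227.5 250. ] [-0.192, 0.588, 0.003, -0.001, 0.05, -0.045]
[518.  227.5  70. ] [0.0, 0.0, -0.6, 0.0, 0.0, 0.0]
```

>>> send_rows(commands=[[0.127,0.008,0.2,-0.022,0.338,0],[0.127,0.008,0.2,-0.022,0.338,0],[0.127,0.008,0.1,-0.022,0.338,0],[0.127,0.008,0.1,-0.022,0.338,0],[0.127,0.008,0.1,-0.022,0.338,0],[0.127,0.008,0.1,-0.022,0.338,0],[0.127,0.008,0.1,-0.022,0.338,0],[0.127,0.008,0.1,-0.022,0.338,0],[0.127,0.008,0,-0.022,0.338,0],[0.127,0.008,0,-0.022,0.338,0]])

```text
t: 21.5
eef_pos: [634.3, -125.3, 258.0]
tool_rot: [[-0.076, 0.988, 0.137], [0.997, 0.076, 0.01], [-0.0, 0.138, -0.99]]
ft_force: [0.3, 0.3, -2.0]
finger_gap: 9.2
grip_force: 68.7
```

>>> send_rows(commands=[[-0.192,0.588,0.003,0,0.05,-0.045],[-0.192,0.588,0.003,0,0.05,-0.045],[-0.192,0.588,0.003,0,0.05,-0.045],[-0.192,0.588,0.003,0,0.05,-0.045],[-0.192,0.588,0.003,0,0.05,-0.045],[-0.192,0.588,0.003,0,0.05,-0.045],[-0.192,0.588,0.003,0,0.05,-0.045],[-0.192,0.588,0.003,0,0.05,-0.045],[-0.192,0.588,0.003,0,0.05,-0.045],[-0.192,0.588,0.003,0,0.05,-0.045]])

```text
t: 22.5
eef_pos: [576.2, 52.0, 258.7]
tool_rot: [[-0.013, 0.997, 0.07], [1.0, 0.013, 0.005], [0.004, 0.07, -0.998]]
ft_force: [-0.1, -0.8, -1.8]
finger_gap: 9.0
grip_force: 69.0
```

>>> send_rows(commands=[[-0.192,0.588,0.003,0,0.05,-0.045],[-0.192,0.588,0.003,0,0.05,-0.045],[-0.192,0.588,0.003,0,0.05,-0.045],[-0.192,0.588,0.003,0,0.05,-0.045],[-0.192,0.588,0.003,0,0.05,-0.045],[-0.192,0.588,0.003,0,0.05,-0.045],[-0.192,0.588,0.003,0,0.05,-0.045],[-0.192,0.588,0.003,0,0.05,-0.045],[-0.192,0.588,0.003,0,0.05,-0.045],[-0.192,0.588,0.003,0,0.05,-0.045]])

```text
t: 23.5
eef_pos: [518.6, 228.5, 259.6]
tool_rot: [[0.05, 0.999, -0.0], [0.999, -0.05, 0.003], [0.003, -0.0, -1.0]]
ft_force: [0.4, -0.2, -2.0]
finger_gap: 8.9
grip_force: 68.9
```

Run:
```python
from plan import *
s=read_state(); im=capture("wrist"); im2=capture("top")
cv2.imwrite("pics/w6.png",im[:,:,::-1]); cv2.imwrite("pics/top6.png",im2[:,:,::-1])
print(s["eef_pos"],[float(v) for v in rows(s["eef_pos"],s["tool_rot"],(518,227.5,70),toolR(-2.7,0),1)])
```

```text
[518.55998964 228.49446696 259.61775987] [-0.019, -0.033, -6.321, -0.019, -0.0, 0.019]
```

>>> send_rows(commands=[[-0.02,-0.03,-0.6,-0.02,0,0.02],[0,0,-0.8,0,0,0],[0,0,-0.9,0,0,0],[0,0,-0.9,0,0,0],[0,0,-0.9,0,0,0],[0,0,-0.8,0,0,0],[0,0,-0.5,0,0,0],[0,0,-0.4,0,0,0],[0,0,-0.25,0,0,0],[0,0,-0.15,0,0,0]])

```text
t: 24.6
eef_pos: [518.3, 226.6, 73.4]
tool_rot: [[0.047, 0.999, -0.0], [0.999, -0.047, -0.001], [-0.001, -0.0, -1.0]]
ft_force: [0.4, 0.8, -2.5]
finger_gap: 9.0
grip_force: 68.9
```

>>> send_rows(commands=[[0,0,-0.03,0,0,0],[0,0,-0.03,0,0,0],[0,0,-0.02,0,0,0],[0,0,0,0,0,0],[0,0,0,0,0,0],[0,0,0,0,0,0],[0,0,0,0,0,0],[0,0,0,0,0,0],[0,0,0,0,0,0],[0,0,0,0,0,0]])

```text
t: 25.6
eef_pos: [517.9, 226.7, 71.1]
tool_rot: [[0.047, 0.999, -0.001], [0.999, -0.047, -0.001], [-0.001, -0.0, -1.0]]
ft_force: [0.0, 0.3, -1.4]
finger_gap: 9.2
grip_force: 68.9
```

>>> send_rows(commands=[[0,0,-0.03,0,0,0],[0,0,-0.03,0,0,0],[0,0,-0.02,0,0,0],[0,0,0,0,0,0],[0,0,0,0,0,0],[0,0,0,0,0,0],[0,0,0,0,0,0],[0,0,0,0,0,0],[0,0,0,0,0,0],[0,0,0,0,0,0]])

```text
t: 26.6
eef_pos: [518.0, 226.7, 68.8]
tool_rot: [[0.047, 0.999, -0.0], [0.999, -0.047, -0.001], [-0.001, -0.0, -1.0]]
ft_force: [0.8, 0.3, -0.3]
finger_gap: 8.8
grip_force: 69.1
```

Contact is starting and the height matches the original grip. I'll release and go up, clear of the sorter view.

>>> send_rows(commands=[[0,0,-0.02,0,0,0],[0,0,0,0,0,0],[0,0,0,0,0,0],[0,0,0,0,0,0],[0,0,0,0,0,0],[0,0,0,0,0,0],[0,0,0,0,0,0],[0,0,0,0,0,0],[0,0,0,0,0,0],[0,0,0,0,0,0]], grip=0.5)

```text
t: 27.6
eef_pos: [517.9, 226.7, 68.1]
tool_rot: [[0.047, 0.999, -0.001], [0.999, -0.047, -0.001], [-0.001, -0.0, -1.0]]
ft_force: [-0.5, -0.0, 0.1]
finger_gap: 42.9
grip_force: 0.0
```

>>> send_rows(commands=[[0,0,0.4,0,0,0],[0,0,0.8,0,0,0],[0,0,0.9,0,0,0],[0,0,0.9,0,0,0],[0,0,0.9,0,0,0],[0,0,0.9,0,0,0],[0,0,0.9,0,0,0],[0,-0.5,0.6,0,0,0],[0,-0.8,0.3,0,0,0],[0,-0.8,0,0,0,0]])

```text
t: 28.6
eef_pos: [518.8, 163.4, 269.3]
tool_rot: [[0.045, 0.999, 0.004], [0.999, -0.045, -0.0], [-0.0, 0.004, -1.0]]
ft_force: [-0.7, -0.7, 0.2]
finger_gap: 42.5
grip_force: 0.0
```

Run:
```python
from plan import *
s=read_state(); im=capture("wrist"); im2=capture("top"); im0=cv2.imread("pics/top0.png")[:,:,::-1]
d=np.abs(im2.astype(int)-im0).sum(2)>90
n,_,st,ct=cv2.connectedComponentsWithStats(d.astype(np.uint8))
for i in range(1,n):
    if st[i,4]>12: print(st[i],ct[i].round())
a=cv2.resize(im2[205:357,302:422],(440,557),interpolation=cv2.INTER_CUBIC); b=cv2.resize(im2[225:345,150:300],(360,288)); c=cv2.resize(im,(360,269))
cv2.imwrite("pics/fin.png",np.hstack([a,np.vstack([b,c])])[:,:,::-1]); print(s["eef_pos"])
```

```text
[   32   120   197   360 43792] [123. 308.]
[ 405  185   75   72 2671] [441. 218.]
[ 324  216   87   96 4199] [370. 255.]
[400 216   7  22  32] [404. 226.]
[207 218   5   7  15] [209. 222.]
[313 243   3  10  21] [314. 247.]
[206 245   5   7  24] [208. 248.]
[448 245  12  37 255] [453. 266.]
[457 246  21  39 227] [466. 271.]
[314 254   4  14  32] [316. 260.]
[315 273   5   6  26] [317. 275.]
[329 280   7  28  78] [332. 294.]
[437 282   9   4  23] [441. 284.]
[343 284  23  21 187] [355. 294.]
[ 435  289  104   74 5357] [481. 327.]
[215 307   9   2  14] [219. 308.]
[351 311  18   5  53] [360. 313.]
[342 324  62  18 249] [376. 333.]
[345 339   8   7  42] [348. 342.]
[  236   359   241   121 22750] [355. 422.]
[600 413  40  35 943] [623. 430.]
[ 534  450  106   30 1624] [603. 469.]
[342 457   5   5  15] [344. 459.]
[174 473   3   7  13] [175. 476.]
[ 16 475  15   5  50] [ 24. 478.]
[518.7934155  163.3865977  269.27896315]
```

View pics/fin.png

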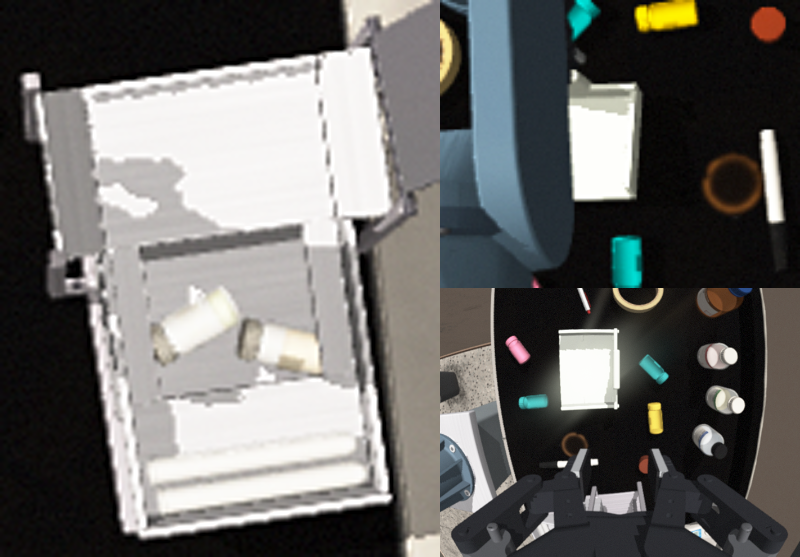

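The final view shows both tubes lying in the lane at (260,460) and (260,490), and both vials in the bay at (193,325) and (282,345). The guard is open, the empty tray stands upright in its place, and the bystanders have not moved.

```bash
python3 -c "
from rig import *
print(sign_off())"
```

```text
the job is handed in; nothing more can be done
None
```

The job is handed in: the guard stays open, both tubes are in the lane, both vials are in the bay, and the empty tray stands upright on the worktop where it was, with the other things left in place.

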